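# Isolate and tag: switch off, turn the swivel hook, hang the lock-out tag

### The arm

A 6-joint arm with a two-finger parallel gripper is mounted at the origin on the work surface; the furniture and walls round the work are solid. World frame = base frame: x ahead of the robot, y to its left, z up, the work surface at z = 0. Lengths are in mm, angles in rad, forces in N, time in s.
With the tool pointing down it reaches from about 375 to 975 mm from the base axis. Payload 3.8 kg.
Tool frame: the origin (TCP) lies midway between the tips of the shut fingers; the grasp point (between the pads) lies 19 mm behind it; z points along the fingers, y is the line along which they close (so a half turn about z gives the same grasp; the last joint's range is limited). The gripper opens to 88 mm and grips with 3 to 60 N. Pads are 18 mm wide; open, the fingers measure 123 mm over their backs; the gripper's body (75 mm by 187 mm) begins 45 mm behind the grasp point.
Start: joints at [-1.305, 0.264, 1.604, -0, 1.274, -0.037], TCP at [201.275, -644.287, 238.706] pointing down, gripper open.
Joint ranges: [-2.63, 2.63], [-0.94, 2.18], [0.31, 2.57], [-1.31, 4.45], [0, 2.66], [-2.55, 2.55]. Speed limits (rad/s): [2.57, 2.57, 3.14, 3.14, 3.14, 3.14].

### API

Orientations are given as a unit quaternion [w, x, y, z].
In Python, from cell import sensors, optics, job, spotter gives the robot as it stands.
- The arm moves only by the tool step_arm, never from a script. Its argument "deltas" is a list of rows, each a list of 4 numbers: the shift along the world's x, y, z in cm, then the turn about the world's z in rad. In form: [[dx, dy, dz, yaw], ...]. A call has 1 to 12 rows; each row shifts and turns the commanded pose from where the row before left it; what a row does not reach is not made up. A row lasts 1/8 s, in which the tool goes at most 62.5 mm and 10.7 degrees, less where a joint would pass 70% of its speed; a pose out of reach is approached as far as the arm can. A call is refused whole if a number of a shift passes 6.25 or a number of a turn 0.188, either way. A call with a gripper value outside its range is refused whole. "gripper" is the finger opening in cm, from 0 to 8.81, set as the call begins (left out, the last holds). The fingers move at their own pace and stop on an object; "squeeze" is the grip in N (left out, the last holds). Time passes only in rows, so rows that do not move let the fingers close. It gives the time, the measured TCP pose, the force, the opening and the grip force at its end, in the units of the state.
- sensors.state(): the state, without advancing time (a new reading comes with each control period).
- optics.get_image(name): name is "side" or "top"; returns (picture, depth): 420x560x3 uint8, blue, green, red; 420x560 float32, mm along the optical axis (not along the pixel's ray), 0 where there is no reading.
- optics.calibration(name): a dict with "K" (3x3 intrinsics, pixels), "distortion" ([k1, k2, p1, p2, k3] as OpenCV has them; the pictures are not rectified), "pose" (4x4, takes a point from camera to world coordinates). Camera axes: x right, y down, z forward; pixel columns grow to the right and rows downward; lengths in mm; the calibration is good to about 2 mm. A picture is of the moment at which its call begins. calibration takes no time and is no camera call.
- job.job_done(): hands the job in; it is judged then, once.
Trained networks look in the newest picture that a camera, given by its name, has taken for a name from the list of things; names that differ only in an ending like _2 or _b are one class to them, and where a whole thing is asked for, a point or a joint stands for the part that bears it (a point fixed in the world has none). Each returns a list of dicts, best first, with "confidence" (0 to 1); they miss things now and then, are a little off and sometimes report something else, mostly with a low value. They report only what shows in the picture. A call takes as long as a camera call.
- spotter.boxes_of(camera, query): "position" ([column, row] as shares, 0 to 1, of the picture: columns of its width, rows of its height, amid what is visible of it).
- spotter.pinpoint(camera, query): "position" ([column, row] as shares, 0 to 1, of the picture: columns of its width, rows of its height: a listed point, or the origin of a listed thing).
The state is a dict: "time": time; "joint_positions": joint angles; "qvel": joint speeds; "joint_torque": joint torques, N m; "tool_pos": TCP position; "tool_rot": TCP orientation; "wrist_force": force on the tool from outside, world axes, zero at the start; "torque": the same for the moment, N m; "grip_width": opening from 0.0 (shut) to 1.0 (fully open); "finger_force": force on a finger pad.
Only numpy, scipy, OpenCV 4.12 (cv2) and the standard library are available. Lean on these libraries where they do the work, as an engineer would, in place of code of your own. Each camera call takes 0.05 s, during which the arm holds its last target. There are 200 camera calls.

### The job

Lock this bench out for service: first turn the isolator's handle clockwise all the way to its off stop. Then swing the swivel hook round until its arm points straight out over the long end of its stand's foot, and after that take the metal tag out of the leaning rack and hang it by its opening on the hook's arm, let go of and hanging still. Leave the handle off, the hook facing that way, and everything else on the bench where it lies.

Things in the scene. Friction and masses are not known exactly. Their poses are not given: they have to be found in the camera images.
- isolator: Fixed grey switch enclosure, 100x100x45 mm, on a bent steel stand. Origin: centre of the stand's underside; +z up, -x is its front. Its face slopes down to its front: the face's normal is leaned 32 deg (0.56 rad) from vertical towards the isolator's -x. Face centre (handle axis) at (-12, 0, 71) mm; highest edge 98 mm, at the back, from which a short black cable gland sticks out backwards.
- handle (a joint): Isolator handle angle, rad, about the face's normal: 0 = on stop (nose of the bar points up the slope), 1.3 = off stop (nose turned clockwise, seen from in front of the face, so towards the isolator's -y). Stays where it is left; needs about 0.06 N m. Starts near 0.
- handle_grip (a point): Point on the handle's axis, 22 mm out from the sloping face; turns with the handle. Its z is the face's outward normal, its x runs along the grip bar to the pointed nose. The black bar is 55 mm long (28 mm tail, 29 mm nose), 13 mm wide, and stands from 10 to 34 mm off the face on a round boss of radius 24 mm, 10 mm high.
- hook_stand: Fixed steel stand of the swivel hook. Origin: on the post's axis at bench level, +z up. Foot 56 mm wide, 10 mm high, from x = -95 mm (the long end) to x = +35 mm: the hook must point along the stand's -x. Post radius 8 mm; the swivel head on top is 24 mm across, from z = 128 to 155 mm.
- swivel (a joint): Angle of the swivel hook, rad, about the vertical post axis, counterclockwise from above: 0 = arm points along the stand's +x (away from the long foot), +3.14 or -3.14 = straight over the long foot. Stops at -3.9 and +3.9. Stiff (0.12 N m) and stays where it is left. Starts between -1.2 and 1.2.
- hook_tip (a point): On the arm's centre line below the hook's upturned end, 80 mm from the post axis and 140 mm above the bench; turns with the hook, x outward along the arm, z up. The level round arm is 8 mm thick; the round upturned end, also 8 mm thick, reaches 22 mm above this point (18 mm above the arm's upper side).
- hook_mid (a point): On the arm's centre line, 44 mm from the post axis, where the tag is best hung; same axes as hook_tip. Free arm from 12 to 76 mm from the post axis.
- tag_rack: Fixed grey rack holding the tag. Origin: centre on the underside below the slot; +z up, -x is its front. Its slot leans 0.50 rad (29 deg) from vertical towards the rack's -x; slot 10 mm wide for the 6 mm tag, 66 mm long; front wall 66 mm, back wall 32 mm high along the slope. 80 mm wide.
- lockout_tag: Loose flat aluminium tag, 80 g, 60 mm wide (its y), 6 mm thick (its x), 110 mm tall (its z). Origin: centre of its bottom edge. Bottom 36 mm solid; then an opening 34 mm wide from z = 36 to an arched top, apex at z = 76 mm, which falls to about 70 mm at the sides; above it a solid grip tab 46 mm wide up to z = 110 mm. Starts standing in the rack, leaning as the slot does (its z leans towards the rack's -x); draw it out along its own z.
- tag_eye (a point): Apex of the tag's opening, on its mid plane; axes as the tag. Hanging on the arm it lies 4 mm above the arm's centre line.
- tag_grip (a point): Middle of the tab's width, 7 mm below the tag's top edge, 27 mm above tag_eye; where to pinch it across its 6 mm thickness.
- mini_cutters: Bystander, loose: small cutters, 36x109x10 mm; leave it. Origin: centre of its underside.
- tweezers: Bystander, loose: tweezers, 13x119x9 mm; leave it. Origin: centre of its underside.
- pcb_1: Bystander, loose: circuit board, 62x95x11 mm; leave it. Origin: centre of its underside.
- tape_1: Bystander, loose: roll of tape, 62 mm across, 19 mm high; leave it. Origin: centre of its underside.
- hex_keys: Bystander, loose: folding hex key set, 28x95x23 mm; leave it. Origin: centre of its underside.
- knob_part_0: Bystander, loose: round knob, 25 mm across, 18 mm high; leave it. Origin: centre of its underside.
- flat_pliers: Bystander, loose: pliers, 42x147x11 mm; leave it. Origin: centre of its underside.

How it is judged (in metres and radians):
On the way, in this order (a step that is already met when the one before it is completed fails the run):
1. the isolator handle is turned clockwise to off (value of joint handle above 1.16 rad), for 0.2 s.
2. with the isolator off, the hook points out over the long foot (value of joint handle above 1.16 rad and x of hook_tip in the frame of hook_stand below -0.07 m and y of hook_tip in the frame of hook_stand between -0.02 and 0.02 m), for 0.2 s.
3. the tag is lifted out of the rack (distance of lockout_tag from where it was at the start of the episode above 0.08 m), for 0.1 s.
At the end, for the whole second after the job is handed in: Handle within 0.14 rad of its off stop; hook tip on the foot's long side within 20 mm of its centre line; tag on the arm, apex of its opening within 18 mm sideways and -4 to 14 mm in height of the arm's centre line, within 0.6 rad of upright, released and at rest (all of step 2 and x of tag_eye in the frame of hook_mid between -0.03 and 0.032 m and y of tag_eye in the frame of hook_mid between -0.018 and 0.018 m and z of tag_eye in the frame of hook_mid between -0.004 and 0.014 m and angle between lockout_tag's own z axis and vertical below 0.6 rad and linear speed of lockout_tag below 0.03 m/s and angular speed of lockout_tag below 0.5 rad/s); the robot touches nothing.
It fails at once if a bystander is moved by more than 30 mm (distance of any of mini_cutters, tweezers, pcb_1, tape_1, hex_keys, knob_part_0, flat_pliers from where it was at the start of the episode above 0.03 m).
It also fails if it takes over 72 s, if anything falls off the work surface, if the arm or the gripper's body presses on something with over 40 N, if the wrist force passes 120 N, or if a joint passes its speed limit or range.

## Working session

There is one attempt and no reset: what is moved stays moved. The work goes in short steps, Python scripts to look and compute and a tool call to move; the robot and the scene stay as the last step left them, time stands still between calls to the robot, and variables do not carry over. Pictures are saved under pics/ and viewed, at most 12 in all, crops included, and the job is handed in when it is done.

Besides the shell and the picture viewer there is one more tool, called after "Request:" in YAML: its name, and indented under it one key for each argument. step_arm: Moves the arm, as the interface text tells. Its arguments: {"type":"object","properties":{"deltas":{"type":"array"},"gripper":{"type":"number"},"squeeze":{"type":"number"}},"required":["deltas"]}

```bash
mkdir -p pics; ls; cat > h.py <<'E'
import numpy as np, cv2
from cell import sensors, optics, job, spotter
def cal(n):
    c=optics.calibration(n); return np.array(c["K"],float),np.array(c["distortion"],float),np.array(c["pose"],float)
def ray(n,uv):
    K,D,P=cal(n); p=cv2.undistortPoints(np.array([[uv]],float),K,D)[0,0]
    d=P[:3,:3]@np.array([p[0],p[1],1]); return P[:3,3],d
def px(p): return [p[0]*560,p[1]*420]
def atz(n,uv,z):
    o,d=ray(n,uv); return o+d*(z-o[2])/d[2]
def tri(uv1,uv2,n1="side",n2="top"):
    o1,d1=ray(n1,uv1);o2,d2=ray(n2,uv2);d1/=np.linalg.norm(d1);d2/=np.linalg.norm(d2)
    A=np.stack([d1,-d2],1);s=np.linalg.lstsq(A,o2-o1,rcond=None)[0]
    a=o1+d1*s[0];b=o2+d2*s[1];return (a+b)/2,np.linalg.norm(a-b)
def proj(n,X):
    K,D,P=cal(n);R=P[:3,:3].T
    return cv2.projectPoints(np.array(X,float).reshape(-1,1,3),cv2.Rodrigues(R)[0],-R@P[:3,3],K,D)[0][:,0]
E
python3 - <<'E'
from h import *
for n in("side","top"):
    im,d=optics.get_image(n); cv2.imwrite(f"pics/{n}0.png",im); np.save(f"pics/{n}0.npy",d)
    K,D,P=cal(n);print(n,K[0,0],P.round(3).tolist())
R={}
for q in["isolator","handle_grip","hook_stand","hook_tip","hook_mid","tag_rack","lockout_tag","tag_eye","tag_grip"]:
    for n in("side","top"):
        r=spotter.pinpoint(n,q); R[q,n]=r
        print(q,n,[(np.round(px(x["position"])).tolist(),round(x["confidence"],2)) for x in r[:3]])
    if R[q,"side"] and R[q,"top"]:
        p,e=tri(px(R[q,"side"][0]["position"]),px(R[q,"top"][0]["position"]));print("   ",p.round(1),round(e,1))
print(sensors.state())
E
```

```text
pics
side 436.69054933668895 [[-0.942, -0.169, 0.291, 233.625], [-0.337, 0.5, -0.798, 957.88], [-0.011, -0.849, -0.528, 722.748], [0.0, 0.0, 0.0, 1.0]]
top 451.1200076428006 [[0.015, -0.987, 0.162, 406.614], [-1.0, -0.012, 0.017, -22.566], [-0.015, -0.162, -0.987, 1177.151], [0.0, 0.0, 0.0, 1.0]]
isolator side [([327.0, 201.0], 0.73)]
isolator top [([292.0, 227.0], 0.73), ([407.0, 238.0], 0.71)]
    [498.5 -22.3 164.8] 74.2
handle_grip side [([334.0, 177.0], 0.64)]
handle_grip top [([417.0, 243.0], 0.62)]
    [ 509.1 -315.3   87.6] 4.0
hook_stand side [([289.0, 245.0], 0.82)]
hook_stand top [([293.0, 230.0], 0.88), ([359.0, 195.0], 0.61)]
    [556.3 -17.    2.4] 13.3
hook_tip side [([267.0, 210.0], 0.45), ([277.0, 209.0], 0.34)]
hook_tip top [([265.0, 199.0], 0.61)]
    [602.4  48.2 147.7] 0.7
hook_mid side [([276.0, 209.0], 0.51)]
hook_mid top [([275.0, 208.0], 0.6)]
    [585.4  23.7 140.1] 2.5
tag_rack side [([250.0, 327.0], 0.73), ([281.0, 191.0], 0.58), ([269.0, 210.0], 0.44)]
tag_rack top [([166.0, 232.0], 0.94), ([264.0, 202.0], 0.26)]
    [541.3 316.    2.9] 1.6
lockout_tag si
[... 394 characters left out ...]
int_positions': array([-1.30488685e+00,  2.63904657e-01,  1.60401825e+00, -1.63631500e-05,
        1.27369999e+00, -3.68938505e-02]), 'qvel': array([-0.00121596,  0.00234318,  0.00074639,  0.00052035,  0.00024863,
        0.00071013]), 'joint_torque': array([-3.00481815e-04, -5.02072978e+01, -3.57271385e+01,  7.27381697e-02,
        1.83138892e-02, -2.54147466e-05]), 'tool_pos': array([ 201.27634793, -644.27716937,  238.69270419]), 'tool_rot': array([-1.41323565e-05,  9.88560283e-01,  1.50826278e-01, -9.50005412e-06]), 'wrist_force': array([-0.16480864, -0.75772581,  0.82202153]), 'torque': array([-0.01919641,  0.01378   ,  0.02132269]), 'finger_force': 0.0, 'grip_width': 0.9982457099437076}
```

```bash
sleep 1
```

```text
(no output)
```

View pics/side0.png

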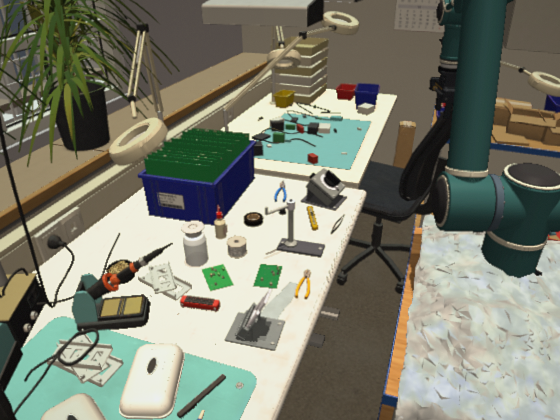

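View pics/top0.png

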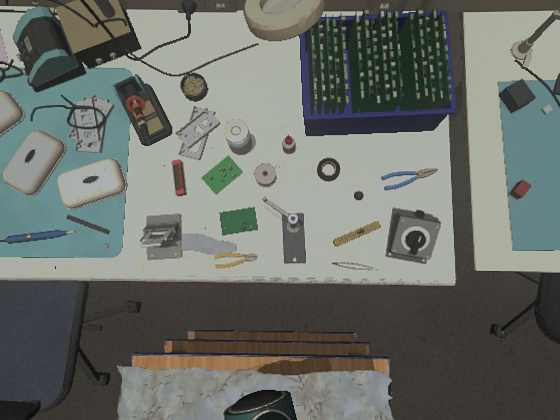

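```bash
python3 - <<'E'
import cv2,numpy as np
t=cv2.imread("pics/top0.png");s=cv2.imread("pics/side0.png")
f=lambda im,x,y:cv2.resize(im[y:y+70,x:x+90],(400,300),interpolation=cv2.INTER_CUBIC)
cv2.imwrite("pics/c1.png",np.vstack([np.hstack([f(t,370,200),f(t,120,205)]),np.hstack([f(s,285,155),f(s,220,280)])]))
cv2.imwrite("pics/c2.png",np.hstack([cv2.resize(t[185:275,250:340],(400,400),interpolation=2),cv2.resize(s[190:270,240:340],(400,320),interpolation=2).repeat(1,0)[:400] if 0 else cv2.resize(s[180:270,250:340],(400,400),interpolation=2)]))
E
```

```text
(no output)
```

View pics/c1.png

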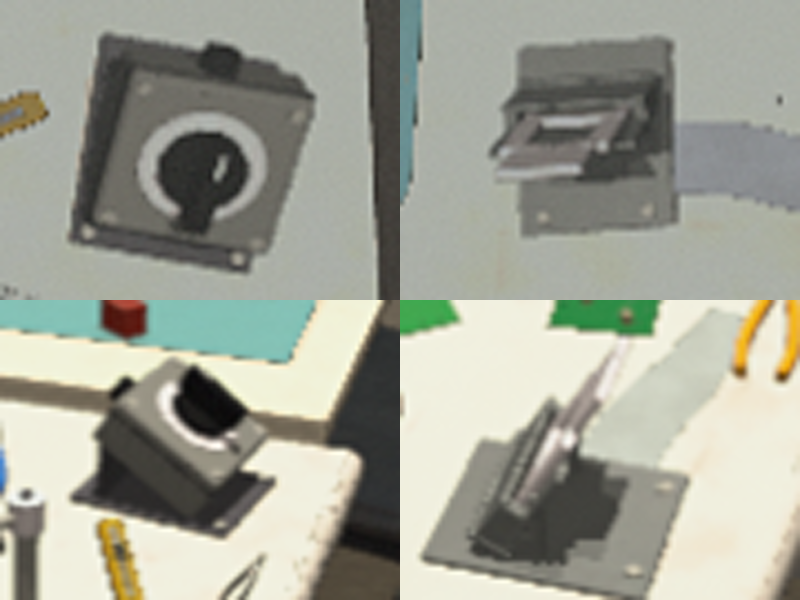

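View pics/c2.png

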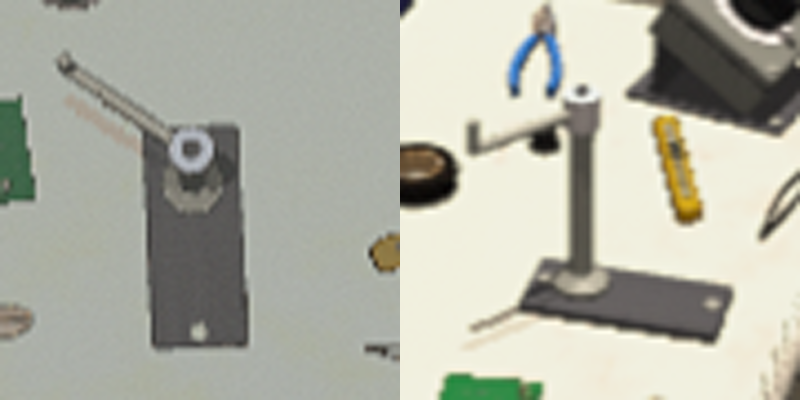

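```bash
cat >> h.py <<'E'
def cloud(n,d):
    K,D,P=cal(n); v,u=np.mgrid[0:420,0:560]
    p=cv2.undistortPoints(np.stack([u,v],-1).reshape(-1,1,2).astype(float),K,D).reshape(420,560,2)
    X=np.concatenate([p,np.ones((420,560,1))],-1)*d[...,None]
    return X@P[:3,:3].T+P[:3,3]
E
python3 - <<'E'
from h import *
from scipy.optimize import least_squares
T=cloud("top",np.load("pics/top0.npy"));S=cloud("side",np.load("pics/side0.npy"))
c,s=np.cos(.5585),np.sin(.5585)
# isolator: plane/rect fit on face corners
tc=np.array([[140,72],[315,97],[265,250],[95,215]])/[4.444,4.286]+[370,200]
sc=(np.array([[170,358],[270,435],[200,510],[110,430]])-[0,300])/[4.444,4.286]+[285,155]
def face(p):
    R=cv2.Rodrigues(np.array([0,0,p[2]]))[0]
    L=np.array([[-12+50*a*c,50*b,71+50*a*s] for a,b in((1,1),(1,-1),(-1,-1),(-1,1))])
    return L@R.T+[p[0],p[1],0]
def side_order(F): return F[[1,2,3,0]]   # tentative
for so in(None,[1,2,3,0],[0,1,2,3],[2,3,0,1],[3,0,1,2]):
    f=lambda p:np.concatenate([(proj("top",face(p))-tc).ravel()]+([] if so is None else [(proj("side",face(p)[so])-sc).ravel()]))
    r=least_squares(f,[533,-315,-.17],x_scale=[1,1,.01]);print("iso",so,r.x.round(3),r.cost.round(1),r.fun.round(1) if r.cost<60 else'')
# hook head
t=np.array([293.2,218.5]);q=np.array([291.2,200.9]);print("head",tri(q,t),atz("top",t,155))
for p in([152,346],[248,345],[145,125],[240,125],[65,65]):
    uv=np.array(p)/4.444+[250,185];print("foot",p,atz("top",uv,140 if p[0]==65 else 10).round(1))
# clouds: tag region (above z 60)
for n,C in(("top",T),("side",S)):
    m=(np.abs(C[...,0]-520)<70)&(np.abs(C[...,1]-318)<60)&(C[...,2]>75)&(C[...,2]<135)
    P=C[m];print(n,len(P));
    if len(P)>10:
        mu=np.median(P,0);w,V=np.linalg.eigh(np.cov((P-P.mean(0)).T));print(P.mean(0).round(1),V[:,0].round(3),w.round(1),P.min(0).round(),P.max(0).round())
        for z in range(75,125,5):
            Q=P[(P[:,2]>=z)&(P[:,2]<z+5)]
            if len(Q):print(z,len(Q),Q.mean(0).round(1),Q[:,1].min().round(),Q[:,1].max().round())
    m=(np.abs(C[...,0]-560)<100)&(np.abs(C[...,1]+17)<100)&(C[...,2]>130)&(C[...,2]<170);P=C[m];print("hook",len(P));print(P[::max(1,len(P)//12)].round())
E
```

```text
iso None [ 5.38685e+02 -3.19712e+02 -1.72000e-01] 5.0 [-1.2 -1.8  1.2  0.   1.   0.6 -1.   1.2]
iso [1, 2, 3, 0] [ 5.38590e+02 -3.16007e+02 -1.81000e-01] 71.5 
iso [0, 1, 2, 3] [ 5.38093e+02 -3.19897e+02 -4.78000e-01] 1125.7 
iso [2, 3, 0, 1] [ 5.38337e+02 -3.12487e+02  2.17000e-01] 1111.4 
iso [3, 0, 1, 2] [ 5.39024e+02 -3.15460e+02  7.70000e-02] 2480.2 
head (array([557.66825703, -18.54049659, 147.86301595]), np.float64(0.7610931777033408)) [556.99215248 -18.47943523 155.        ]
foot [152, 346] [462.7   3.8  10. ]
foot [248, 345] [464.1 -51.8  10. ]
foot [145, 125] [592.2  10.   10. ]
foot [240, 125] [592.9 -46.   10. ]
foot [65, 65] [603.  49. 140.]
top 184
[505.2 316.3  98.6] [0.864 0.058 0.5  ] [  3.  190.  274.1] [493. 288.  75.] [524. 349. 118.]
75 12 [517.  316.7  77.7] 289.0 349.0
80 26 [513.6 308.7  83. ] 288.0 344.0
85 17 [511.8 318.4  87.4] 288.0 348.0
90 24 [509.2 317.4  92. ] 297.0 340.0
95 15 [506.1 321.6  98.1] 299.0 341.0
100 18 [504.  313.8 102.9] 296.0 335.0
105 20 [500.6 319.4 107.4] 300.0 340.0
110 44 [496.2 317.5 112.4] 296.0 341.0
115 8 [496.3 315.1 116.5] 30
[... 245 characters left out ...]
. 148.]]
side 135
[503.1 330.6  99.3] [0.853 0.123 0.508] [  2.9 172.9 328.1] [491. 294.  75.] [519. 360. 115.]
75 11 [513.7 342.   77.1] 300.0 360.0
80 13 [512.5 336.1  82.4] 294.0 353.0
85 18 [509.6 337.1  87.2] 303.0 352.0
90 11 [507.6 328.9  92.4] 302.0 344.0
95 12 [504.5 330.4  97.4] 307.0 345.0
100 10 [500.6 335.6 102.9] 305.0 345.0
105 11 [498.2 333.5 107.5] 300.0 344.0
110 46 [496.1 322.9 112.6] 298.0 345.0
115 3 [496.4 322.5 115.2] 315.0 337.0
hook 177
[[567. -19. 152.]
 [566. -10. 150.]
 [552.  -9. 151.]
 [560.   1. 149.]
 [553.  -3. 144.]
 [551.  -6. 140.]
 [562.   1. 139.]
 [581.  20. 142.]
 [548. -13. 130.]
 [557.  -1. 132.]
 [582.  26. 139.]
 [586.  31. 139.]
 [599.  47. 139.]]
```

```bash
python3 - <<'E'
from h import *
T=cloud("top",np.load("pics/top0.npy"));S=cloud("side",np.load("pics/side0.npy"))
O=np.array([538.6,-318,0]);y=-.176;R=np.array([[np.cos(y),-np.sin(y),0],[np.sin(y),np.cos(y),0],[0,0,1]])
c,s=np.cos(.5585),np.sin(.5585);U=np.array([c,0,s]);N=np.array([-s,0,c])
for n,C in(("top",T),("side",S)):
    L=(C-O)@R-[-12,0,71]; u=L@U;w=L@N;v=L[...,1]
    m=(np.abs(u)<65)&(np.abs(v)<65)&(np.abs(w)<8)
    r=np.hypot(u,v);f=m&(r>28)
    print(n,"face n med",np.median(w[f]).round(1),"u",np.percentile(u[f],[1,99]).round(),"v",np.percentile(v[f],[1,99]).round())
    A=np.c_[u[f],v[f],np.ones(f.sum())];print("tilt",np.linalg.lstsq(A,w[f],rcond=None)[0].round(3))
    b=(r<40)&(w>22)&(w<45);print("bar",b.sum(),"u",np.percentile(u[b],[0,5,95,100]).round(),"v",np.percentile(v[b],[0,5,50,95,100]).round(),"n",np.median(w[b]).round(1), np.polyfit(u[b],v[b],1).round(2))
def show(name,P):
    P=np.array(P);print(name);print((P/10).round(2));print("diff cm",(np.diff(P,axis=0)/10).round(2).tolist())
rows=[]
for th,g in((-.05,16),(0,0),(.2,0),(.4,0),(.6,0),(.8,0),(1.0,0),(1.2,0),(1.3,0),(1.36,0)):
    d=np.array([np.cos(th),-np.sin(th)]);m=np.array([np.sin(th),np.cos(th)])
    k=17*d+6.5*m+g*m; p=np.array([-12,0,71])+k[0]*U+24*N+[0,k[1],0]+[9,17.5,0]
    rows.append(O+R@p)
show("handle",rows)
P0=np.array([557,-18.5,0]);y=.047;R=np.array([[np.cos(y),-np.sin(y),0],[np.sin(y),np.cos(y),0],[0,0,1]])
rows=[]
for th,g in[(.926,14)]+[(t,0) for t in np.linspace(.926,3.14,12)]:
    t=np.array([-np.sin(th),np.cos(th)]);e=np.array([np.cos(th),np.sin(th)])
    h=9*abs(t[0])+17.5*abs(t[1]);q=-(4+h+g)*t+48*e;rows.append(P0+R@[q[0],q[1],128])
show("hook",rows)
E
```

```text
top face n med 1.1 u [-51.  49.] v [-49.  50.]
tilt [-0.017 -0.007  0.977]
bar 147 u [-31. -26.  23.  27.] v [-8. -5.  2.  8.  8.] n 34.8 [-0.06  1.87]
side face n med 0.4 u [-51.  46.] v [-42.  57.]
tilt [ 0.006 -0.029  0.53 ]
bar 87 u [-30. -28.  21.  26.] v [ 0.  1.  8. 12. 15.] n 31.5 [-0.03  7.12]
handle
[[ 54.35 -27.74   9.98]
 [ 54.15 -29.41  10.04]
 [ 54.17 -29.77  10.09]
 [ 54.13 -30.13  10.1 ]
 [ 54.02 -30.48  10.07]
 [ 53.86 -30.8   10.01]
 [ 53.65 -31.08   9.91]
 [ 53.4  -31.31   9.78]
 [ 53.27 -31.4    9.71]
 [ 53.18 -31.45   9.66]]
diff cm [[-0.2, -1.67, 0.06], [0.02, -0.36, 0.05], [-0.04, -0.36, 0.01], [-0.1, -0.35, -0.03], [-0.16, -0.32, -0.06], [-0.21, -0.28, -0.1], [-0.25, -0.23, -0.13], [-0.14, -0.09, -0.07], [-0.09, -0.05, -0.05]]
hook
[[61.35  0.11 12.8 ]
 [60.2   0.9  12.8 ]
 [59.37  1.82 12.8 ]
 [58.29  2.53 12.8 ]
 [57.04  2.96 12.8 ]
 [56.25  3.17 12.8 ]
 [55.5   3.29 12.8 ]
 [54.67  3.28 12.8 ]
 [53.78  3.09 12.8 ]
 [52.87  2.69 12.8 ]
 [52.03  2.04 12.8 ]
 [51.31  1.16 12.8 ]
 [50.81  0.08 12.8 ]]
diff cm [[-1.16, 0.79, 0.0], [-0.83, 0.92, 0.0], [-1.07, 0.71, 0.0], [-1.25, 0.43, 0.0], [-0.8, 0.21, 0.0], [-0.75, 0.12, 0.0], [-0.83, -0.01, 0.0], [-0.89, -0.19, 0.0], [-0.9, -0.41, 0.0], [-0.85, -0.65, 0.0], [-0.71, -0.88, 0.0], [-0.51, -1.08, 0.0]]
```

Request:
step_arm:
  deltas:
    - [3.42,3.74,0,-0.048]
    - [3.42,3.74,0,-0.048]
    - [3.42,3.74,0,-0.048]
    - [3.42,3.74,0,-0.048]
    - [3.42,3.74,0,-0.048]
    - [3.42,3.74,0,-0.048]
    - [3.42,3.74,0,-0.048]
    - [3.42,3.74,0,-0.048]
    - [3.42,3.74,0,-0.048]
    - [3.42,3.74,0,-0.048]
    - [0,0,0,0]
    - [0,0,0,0]
  gripper: 0

```text
time: 2.5
tool_pos: [543.1, -270.4, 238.6]
tool_rot: [0.0, 0.996, -0.088, -0.0]
wrist_force: [0.1, 0.6, -0.2]
grip_width: 0.006
finger_force: 0.0
```

Request:
step_arm:
  deltas:
    - [0,-0.2,-3.0,0]
    - [0,-0.2,-3.0,0]
    - [0,-0.2,-3.0,0]
    - [0,-0.1,-3.0,0]
    - [0,0,-1.8,0]
    - [0,0,0,0]

```text
time: 3.25
tool_pos: [541.6, -277.5, 99.2]
tool_rot: [-0.001, 0.996, -0.089, -0.002]
wrist_force: [0.6, -0.1, 0.4]
grip_width: 0.005
finger_force: 0.0
```

Request:
step_arm:
  deltas:
    - [-0.1,-0.8,0,0]
    - [-0.1,-0.8,0,0]
    - [0,-0.36,0.05,0]
    - [-0.04,-0.36,0,0]
    - [-0.1,-0.35,-0.03,0]
    - [0,0,0,0]

```text
time: 4.0
tool_pos: [540.8, -304.3, 101.8]
tool_rot: [0.0, 0.996, -0.088, 0.001]
wrist_force: [2.0, 2.0, 3.7]
grip_width: 0.003
finger_force: 2.0
```

Request:
step_arm:
  deltas:
    - [-0.16,-0.32,-0.06,0]
    - [-0.21,-0.28,-0.1,0]
    - [-0.25,-0.23,-0.13,0]
    - [-0.14,-0.1,-0.07,0]
    - [-0.1,-0.05,-0.05,0]
    - [-0.1,-0.05,-0.05,0]
    - [0,0,0,0]

```text
time: 4.88
tool_pos: [531.9, -315.6, 97.6]
tool_rot: [0.001, 0.996, -0.088, 0.002]
wrist_force: [4.5, -1.4, 3.7]
grip_width: 0.006
finger_force: 2.2
```

```bash
python3 - <<'E'
from h import *
im,d=optics.get_image("top");im2,d2=optics.get_image("side")
cv2.imwrite("pics/c3.png",np.hstack([cv2.resize(im[190:280,360:450],(400,400),interpolation=2),cv2.resize(im2[140:230,280:370],(400,400),interpolation=2)]))
print(sensors.state()["tool_pos"],sensors.state()["wrist_force"])
E
```

```text
[ 531.3983282  -315.16394189   97.10832725] [ 4.01301316 -1.75614508  3.95846433]
```

View pics/c3.png

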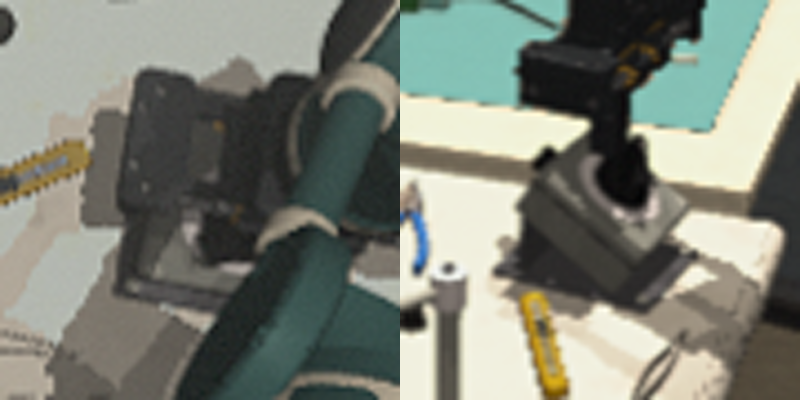

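Handle appears turned with the fingers uphill of it, angle not readable. I push on to feel the stop.

Request:
step_arm:
  deltas:
    - [-0.15,0,-0.08,0]
    - [-0.15,0,-0.08,0]
    - [-0.15,0,-0.08,0]
    - [0,0,0,0]

```text
time: 5.48
tool_pos: [527.5, -315.9, 95.1]
tool_rot: [0.002, 0.996, -0.088, 0.002]
wrist_force: [6.0, -4.4, 3.7]
grip_width: 0.005
finger_force: 3.2
```

Request:
step_arm:
  deltas:
    - [-0.15,0,-0.08,0]
    - [-0.15,0,-0.08,0]
    - [-0.15,0,-0.08,0]
    - [0,0,0,0]

```text
time: 5.98
tool_pos: [526.7, -316.5, 94.8]
tool_rot: [0.002, 0.996, -0.088, 0.006]
wrist_force: [12.8, -1.8, 6.0]
grip_width: 0.006
finger_force: 6.9
```

Request:
step_arm:
  deltas:
    - [0.6,0,0.3,0]
    - [0.3,0,3,0]
    - [0,0,5,0]
    - [0,2,4,0.04]
    - [0,6,0,0.04]
    - [0,6,0,0.04]
    - [0,6,0,0.04]
    - [0,2.0,0,0.04]
    - [0,0,0,0]

```text
time: 7.1
tool_pos: [528.9, -93.4, 213.2]
tool_rot: [0.0, 1.0, 0.013, -0.002]
wrist_force: [-0.9, -0.5, -0.3]
grip_width: 0.005
finger_force: 0.0
```

```bash
python3 - <<'E'
from h import *
im,d=optics.get_image("top");T=cloud("top",d)
O=np.array([538.6,-318,0]);y=-.176;R=np.array([[np.cos(y),-np.sin(y),0],[np.sin(y),np.cos(y),0],[0,0,1]])
c,s=np.cos(.5585),np.sin(.5585);L=(T-O)@R-[-12,0,71]
u=L@np.array([c,0,s]);w=L@np.array([-s,0,c]);v=L[...,1]
b=(np.hypot(u,v)<40)&(w>22)&(w<45);Q=np.c_[u[b],v[b]];print(b.sum())
ww,V=np.linalg.eigh(np.cov(Q.T));e=V[:,1];e*=-np.sign(e[1]);print("angle",np.arctan2(-e[1],e[0]),ww,Q.mean(0))
print(sensors.state()["tool_pos"])
E
```

```text
170
angle 1.293459087554833 [ 16.66504033 264.17539783] [-1.03444906  1.35044602]
[529.3547886  -94.5623805  213.53713373]
```

Request:
step_arm:
  deltas:
    - [4.2,4.7,0,0.02]
    - [4.3,4.8,0,0]
    - [0,0,0,0]
    - [0,0,-3,0]
    - [0,0,-3,0]
    - [0,0,-2.5,0]
    - [0,0,0,0]

```text
time: 8.02
tool_pos: [610.8, -3.5, 126.5]
tool_rot: [0.0, 1.0, 0.02, -0.003]
wrist_force: [-0.1, -0.3, 0.5]
grip_width: 0.008
finger_force: 0.0
```

Request:
step_arm:
  deltas:
    - [-0.9,1.2,0,0]
    - [-0.83,0.92,0,0]
    - [-1.07,0.71,0,0]
    - [-1.25,0.43,0,0]
    - [-0.8,0.21,0,0]
    - [-0.75,0.12,0,0]
    - [-0.83,0,0,0]
    - [-0.89,-0.19,0,0]
    - [-0.9,-0.41,0,0]
    - [0,0,0,0]

```text
time: 9.28
tool_pos: [529.6, 28.8, 129.1]
tool_rot: [-0.0, 1.0, 0.021, -0.001]
wrist_force: [0.4, 0.7, 0.2]
grip_width: 0.005
finger_force: 0.6
```

Request:
step_arm:
  deltas:
    - [-0.85,-0.65,0,0]
    - [-0.71,-0.88,0,0]
    - [-0.5,-1.08,0,0]
    - [0,0,0,0]
    - [0,0,0,0]

```text
time: 9.9
tool_pos: [509.9, 2.1, 129.0]
tool_rot: [0.0, 1.0, 0.021, -0.001]
wrist_force: [-0.3, 0.6, -0.0]
grip_width: 0.004
finger_force: 0.0
```

```bash
python3 - <<'E'
from h import *
im,d=optics.get_image("top");im2,d2=optics.get_image("side")
cv2.imwrite("pics/c4.png",np.hstack([cv2.resize(im[185:275,250:340],(400,400),interpolation=2),cv2.resize(im2[160:250,250:340],(400,400),interpolation=2)]))
for n in("top","side"):
  for q in("hook_tip","hook_mid"):print(n,q,[(np.round(px(r["position"]),1),round(r["confidence"],2),atz(n,px(r["position"]),140).round(1)) for r in spotter.pinpoint(n,q)[:2]])
E
```

```text
top hook_tip []
top hook_mid [(array([238.9, 254.5]), 0.46, array([474.1, 105.1, 140. ]))]
side hook_tip [(array([319.2, 204.6]), 0.44, array([483.9, -36.7, 140. ]))]
side hook_mid [(array([305.4, 206.7]), 0.54, array([515.7, -14. , 140. ]))]
```

View pics/c4.png

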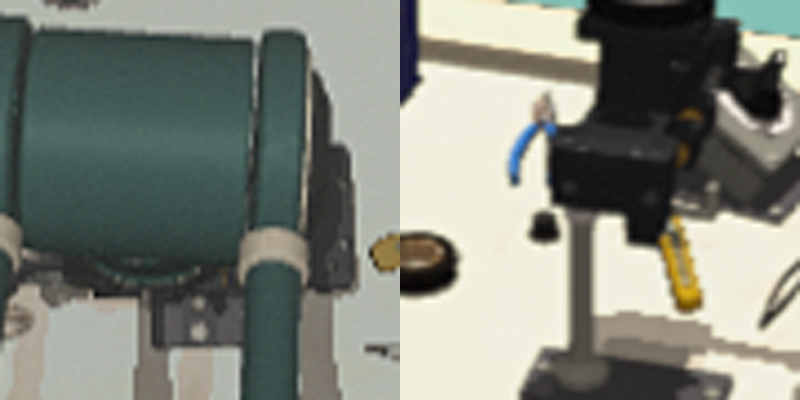

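Request:
step_arm:
  deltas:
    - [0,1.5,0,0]
    - [0,1.5,2,0]
    - [0,1,5,0]
    - [-0.2,5.5,1,0.01]
    - [-0.2,5.5,0,0.01]
    - [-0.2,5.5,0,0.01]
    - [-0.2,5.5,0,0]
    - [-0.2,5.6,0,0]
    - [0,0,0,0]
  gripper: 8.8

```text
time: 11.32
tool_pos: [499.7, 323.0, 209.4]
tool_rot: [-0.001, 0.999, 0.039, -0.0]
wrist_force: [-1.1, -0.7, 0.4]
grip_width: 0.983
finger_force: 0.0
```

```bash
python3 - <<'E'
from h import *
im,d=optics.get_image("top");T=cloud("top",d)
m=(np.abs(T[...,0]-515)<75)&(np.abs(T[...,1]+18)<60)&(T[...,2]>125)&(T[...,2]<170)
P=T[m];print(m.sum())
for x in range(465,560,10):
    Q=P[(P[:,0]>=x)&(P[:,0]<x+10)]
    if len(Q):print(x,len(Q),Q.mean(0).round(1))
im2,d2=optics.get_image("side")
for q in("hook_tip","hook_mid"):
    a=spotter.pinpoint("top",q);b=spotter.pinpoint("side",q)
    for r in a[:1]:
        for k in b[:2]:print(q,r["confidence"],k["confidence"],tri(px(k["position"]),px(r["position"])))
S=sensors.state();print(S["tool_pos"],S["tool_rot"],S["grip_width"])
E
```

```text
193
475 14 [479.7 -22.4 157.6]
485 13 [489.7 -21.3 144. ]
495 14 [500.  -20.9 143.2]
505 14 [510.2 -20.2 144.2]
515 18 [519.9 -19.7 142.9]
525 16 [529.9 -18.9 142.3]
535 12 [540.1 -18.2 142.6]
545 36 [550.9 -17.3 148.7]
555 40 [559.7 -16.8 152.3]
hook_tip 0.6 0.67 (array([481.1278437 , -23.11889386, 138.62441402]), np.float64(0.7325053112394605))
hook_tip 0.6 0.48 (array([ 595.8738734 ,    9.15940172, -323.00040743]), np.float64(174.29913378973154))
hook_mid 0.6 0.69 (array([518.33087919, -19.33179198, 134.00035211]), np.float64(5.132967873683791))
[500.87863687 317.46011496 209.4674143 ] [ 1.72616616e-04  9.99364384e-01  3.56481455e-02 -8.57767305e-05] 1.0003198392185448
```

Request:
step_arm:
  deltas:
    - [-0.1,0.15,-4,0]
    - [-0.1,0,-4,0]
    - [-0.1,0,-2.5,0]
    - [0,0,-1.3,0]
    - [0,0,0,0]
    - [0,0,0,0]

```text
time: 12.38
tool_pos: [499.0, 320.4, 93.0]
tool_rot: [-0.001, 0.999, 0.036, 0.001]
wrist_force: [0.7, -0.0, 0.6]
grip_width: 0.997
finger_force: 0.0
```

Request:
step_arm:
  deltas:
    - [0,0,0,0]
    - [0,0,0,0]
    - [0,0,0,0]
    - [0,0,0,0]
    - [0,0,0,0]
    - [0,0,0,0]
  gripper: 3.5
  squeeze: 20

```text
time: 13.12
tool_pos: [497.8, 320.2, 91.5]
tool_rot: [-0.0, 0.999, 0.036, 0.0]
wrist_force: [-0.3, 0.7, 0.9]
grip_width: 0.518
finger_force: 20.0
```

Request:
step_arm:
  deltas:
    - [0,0,0,0]
    - [-0.48,-0.04,0.88,0]
    - [-0.72,-0.05,1.32,0]
    - [-0.96,-0.07,1.76,0]
    - [-0.96,-0.07,1.76,0]
    - [-0.96,-0.07,1.76,0]
    - [-0.96,-0.07,1.76,0]
    - [0,0,0,0]
  squeeze: 30

```text
time: 14.12
tool_pos: [447.8, 317.2, 186.3]
tool_rot: [-0.001, 0.999, 0.037, 0.002]
wrist_force: [0.7, 0.1, -1.1]
grip_width: 0.517
finger_force: 30.0
```

```bash
python3 - <<'E'
from h import *
im,d=optics.get_image("top");im2,d2=optics.get_image("side")
S=cloud("side",d2);t=sensors.state()["tool_pos"];print(t)
m=(np.abs(S[...,0]-t[0]-10)<80)&(np.abs(S[...,1]-t[1])<45)&(S[...,2]>t[2]-105)&(S[...,2]<t[2]+20)
P=S[m]
for z in np.arange(t[2]-100,t[2]+15,10):
    Q=P[(P[:,2]>=z)&(P[:,2]<z+10)]
    if len(Q):print(round(z),len(Q),Q.mean(0).round(1),Q[:,1].min().round(),Q[:,1].max().round())
cv2.imwrite("pics/c5.png",np.hstack([cv2.resize(im[185:275,110:200],(400,400),interpolation=2),cv2.resize(im2[220:340,210:330],(400,400),interpolation=2)]))
for q in("tag_eye","tag_grip","lockout_tag"):
    b=spotter.pinpoint("side",q);print(q,[(np.round(px(k["position"])),k["confidence"]) for k in b[:2]])
E
```

```text
[447.36183928 316.54355828 184.09814351]
104 7 [496.1 334.7 112.4] 294.0 351.0
114 27 [492.7 337.5 119.6] 297.0 352.0
124 22 [489.7 331.5 128.6] 294.0 351.0
134 54 [484.  325.8 139.8] 297.0 352.0
144 29 [478.5 327.  148.4] 293.0 352.0
154 20 [471.  345.7 159. ] 300.0 353.0
164 16 [465.2 346.  168.5] 337.0 349.0
174 16 [460.8 346.2 176.9] 339.0 351.0
184 24 [445.6 350.2 190.6] 286.0 356.0
194 47 [446.3 354.  198.7] 351.0 356.0
tag_eye [(array([285., 273.]), 0.68)]
tag_grip [(array([306., 207.]), 0.69)]
lockout_tag [(array([266., 297.]), 0.75)]
```

View pics/c5.png

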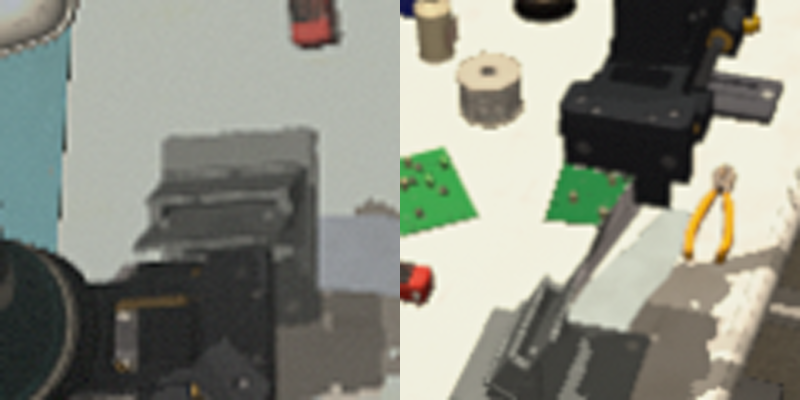

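Request:
step_arm:
  deltas:
    - [-1.0,-1,2,0]
    - [-1.0,-3,1,0]
    - [-1.0,-4,0,-0.01]
    - [-0.2,-4.5,0,0]
    - [0,-4.5,0,0]
    - [0,-4.5,0,0]
    - [0,-4.5,0,0]
    - [0,-4,0,0]
    - [0,-3,0,0]
    - [0,-1,0,0]
    - [0,0,0,0]
    - [0,0,0,0]

```text
time: 15.88
tool_pos: [415.4, -22.8, 213.7]
tool_rot: [-0.0, 0.999, 0.032, -0.0]
wrist_force: [0.2, 0.5, -1.2]
grip_width: 0.519
finger_force: 30.0
```

```bash
cat >> h.py <<'E'
def tagline():
    im,d=optics.get_image("side");S=cloud("side",d);t=sensors.state()["tool_pos"];print("tcp",t.round(1))
    L=S-t
    m=(np.abs(L[...,0]-15)<60)&(np.abs(L[...,1])<38)&(L[...,2]>-100)&(L[...,2]<0)
    m&=~((S[...,0]>470)&(S[...,2]>130)&(np.abs(S[...,1]+20)<13))
    P=L[m]
    for z in range(-100,0,8):
        Q=P[(P[:,2]>=z)&(P[:,2]<z+8)]
        if len(Q):print(z+4,len(Q),np.median(Q,0).round(1),Q[:,1].min().round(),Q[:,1].max().round())
    for q in("tag_eye","lockout_tag","hook_tip"):
        print(q,[(np.round(px(k["position"]),1),round(k["confidence"],2)) for k in spotter.pinpoint("side",q)[:2]])
    return im
E
python3 - <<'E'
from h import *
im=tagline();print(sensors.state()["tool_rot"])
print("tip,arm px",proj("side",[[477,-22.3,140],[513,-20,140]]))
cv2.imwrite("pics/c6.png",cv2.resize(im[130:250,260:400],(700,600),interpolation=2))
E
```

```text
tcp [415.4 -22.7 213.7]
-72 9 [ 49.3  30.6 -70.1] -2.0 34.0
-64 15 [ 46.6  25.4 -63.1] -18.0 36.0
-56 16 [ 42.4  28.9 -56.5] -21.0 34.0
-48 18 [ 38.2  18.4 -47.3] -18.0 35.0
-40 24 [ 34.2  -2.3 -41.4] -21.0 37.0
-32 17 [ 27.9  27.4 -32.2] -26.0 33.0
-24 15 [ 23.9  28.6 -24.2] -25.0 34.0
-16 14 [ 18.9  29.1 -16. ] -19.0 34.0
-8 13 [13.  27.9 -7.6] 11.0 32.0
0 2 [-2.  30.4 -1. ] 29.0 31.0
tag_eye [(array([339.2, 188.3]), 0.64)]
lockout_tag [(array([323.4, 211.9]), 0.62)]
hook_tip [(array([322.6, 208.7]), 0.52)]
[-9.83153756e-05  9.99485197e-01  3.20831601e-02 -4.26424783e-05]
tip,arm px [[320.2758171  207.53706581]
 [307.04846053 205.78879354]]
```

View pics/c6.png

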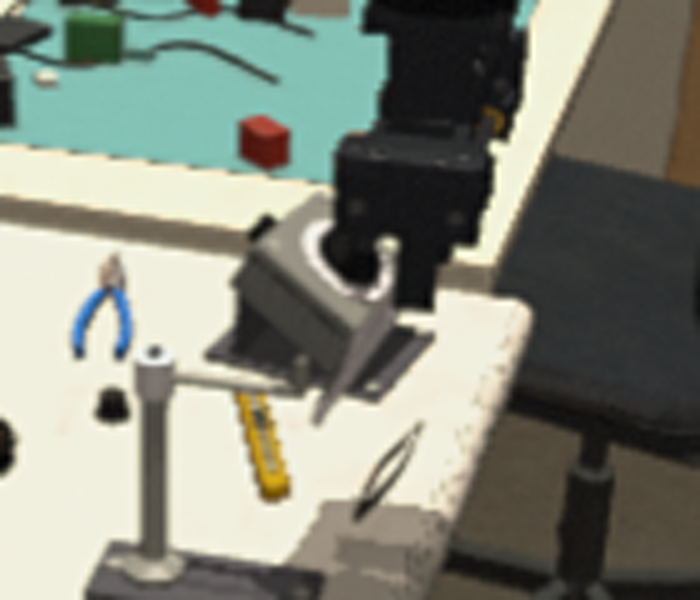

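Request:
step_arm:
  deltas:
    - [0,0,-1.0,0]
    - [0,0,-1.0,0]
    - [0.7,0,0,0]
    - [0.7,0,0,0]
    - [0.7,0,0,0]
    - [0.7,0,0,0]
    - [0.6,0,0,0]
    - [0,0,0,0]
  squeeze: 15

```text
time: 17.08
tool_pos: [449.9, -23.6, 193.8]
tool_rot: [0.0, 1.0, 0.031, -0.0]
wrist_force: [-0.6, -1.1, -1.2]
grip_width: 0.518
finger_force: 15.0
```

```bash
python3 - <<'E'
from h import *
im=tagline();print(sensors.state()["wrist_force"])
E
```

```text
tcp [449.7 -23.6 193.8]
-80 5 [ 27.   32.6 -78. ] 31.0 33.0
-72 6 [ 26.   31.6 -72.2] 29.0 32.0
-64 9 [ 21.7  33.  -63.9] 19.0 36.0
-56 6 [ 20.6  29.4 -56.8] -14.0 32.0
-48 8 [ 19.2  31.5 -47.4] 29.0 37.0
-40 7 [ 15.2  32.5 -38.1] 28.0 34.0
-32 4 [ 14.1  32.5 -31. ] 30.0 35.0
-24 8 [ 11.8  31.6 -23.4] 30.0 35.0
-16 7 [  9.5  30.4 -15. ] 29.0 37.0
-8 8 [ 7.6 26.6 -7.9] 23.0 33.0
0 3 [ -0.8 -23.   -0.2] -25.0 32.0
tag_eye [(array([329.7, 197.4]), 0.62)]
lockout_tag [(array([317.3, 219.4]), 0.49)]
hook_tip [(array([319.5, 207.3]), 0.69)]
[ 0.27999628  1.03212556 -1.20463484]
```

Request:
step_arm:
  deltas:
    - [0.6,0,0,0]
    - [0.6,0,0,0]
    - [0.5,0,0,0]
    - [0,0,0,0]
    - [-0.8,0,0,0]
    - [-1.0,0,0,0]
    - [-1.0,0,0,0]
    - [0,0,0,0]
    - [0,0,0,0]
  squeeze: 25

```text
time: 18.4
tool_pos: [438.6, -23.6, 194.2]
tool_rot: [0.0, 1.0, 0.031, 0.001]
wrist_force: [-0.7, 0.1, -1.6]
grip_width: 0.517
finger_force: 25.0
```

```bash
python3 - <<'E'
from h import *
im=tagline();print(sensors.state()["wrist_force"])
imt,d=optics.get_image("top")
print([(np.round(px(k["position"]),1),round(k["confidence"],2),atz("top",px(k["position"]),140).round(1)) for k in spotter.pinpoint("top","hook_tip")[:2]])
cv2.imwrite("pics/c7.png",cv2.resize(im[150:240,270:370],(660,600),interpolation=2))
E
```

```text
tcp [438.7 -23.6 194.1]
-88 4 [  6.6  27.6 -84.9] -21.0 30.0
-80 10 [  5.6  29.7 -79.1] -15.0 34.0
-72 10 [  4.7  27.5 -72.3] -9.0 32.0
-64 12 [  4.3  26.  -63.4] -19.0 33.0
-56 16 [  4.5  21.8 -54.7] -20.0 32.0
-48 13 [  5.5  -5.7 -48.4] -19.0 31.0
-40 12 [  5.1  25.6 -40.1] -25.0 30.0
-32 11 [  4.2  28.6 -31.7] -23.0 34.0
-24 8 [  3.4  30.1 -25.1] -14.0 33.0
-16 9 [  1.4  28.2 -16.7] 20.0 33.0
-8 7 [ 2.4 26.9 -9.5] 20.0 33.0
0 2 [ 1.8  3.5 -1.3] -23.0 30.0
tag_eye [(array([279.5, 212.9]), 0.44), (array([334.9, 192.9]), 0.42)]
lockout_tag [(array([215.2, 274.7]), 0.65), (array([331.2, 220.1]), 0.41)]
hook_tip [(array([321.1, 208.2]), 0.44)]
[ 0.12948982 -0.94615453  0.0626932 ]
[]
```

View pics/c7.png

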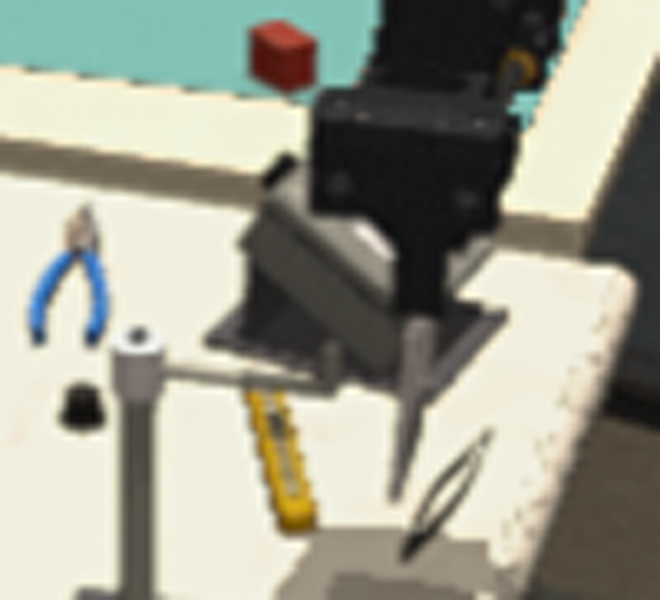

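Request:
step_arm:
  deltas:
    - [0,0,-0.7,0]
    - [0,0,-0.7,0]
    - [0.6,0,0,0]
    - [0.8,0,0,0]
    - [0.8,0.05,0,0]
    - [0.8,0.05,0,0]
    - [0.8,0.05,0,0]
    - [0.8,0.05,0,0]
    - [0.8,0.05,0,0]
    - [0.8,0.05,0,0]
    - [0.8,0,0,0]
    - [0,0,0,0]

```text
time: 20.2
tool_pos: [509.0, -20.5, 180.0]
tool_rot: [0.0, 1.0, 0.031, 0.0]
wrist_force: [0.2, 0.1, -0.8]
grip_width: 0.515
finger_force: 25.0
```

```bash
python3 - <<'E'
from h import *
im=tagline();print(sensors.state()["wrist_force"],sensors.state()["tool_rot"])
cv2.imwrite("pics/c8.png",cv2.resize(im[150:240,270:370],(660,600),interpolation=2))
E
```

```text
tcp [508.5 -20.5 179.8]
-96 12 [ 48.   12.8 -96.4] 9.0 17.0
-88 15 [ 46.2  13.9 -86.6] -29.0 30.0
-80 25 [ 43.2  15.  -79.6] -24.0 32.0
-72 27 [ 10.1  13.3 -72.6] -21.0 32.0
-64 26 [  6.1  14.  -64.1] -15.0 32.0
-56 26 [  6.5  13.2 -56.8] -13.0 32.0
-48 30 [ 39.4  15.7 -48.2] -27.0 33.0
-40 33 [ 42.3  16.8 -39.1] -23.0 32.0
-32 31 [ 43.9  17.3 -31.5] -20.0 36.0
-24 12 [  3.8  21.5 -26.4] -16.0 32.0
-16 10 [  1.5  30.2 -15.4] -27.0 33.0
-8 9 [ 2.7 26.4 -7.7] -30.0 33.0
0 1 [-9.3 31.9 -0.2] 32.0 32.0
tag_eye [(array([307.7, 197.4]), 0.54)]
lockout_tag [(array([303.7, 223.4]), 0.71)]
hook_tip [(array([320.9, 206.1]), 0.61)]
[ 0.49164242  0.57423625 -1.52699188] [-8.47169386e-06  9.99506750e-01  3.14042812e-02 -1.67832270e-04]
```

View pics/c8.png

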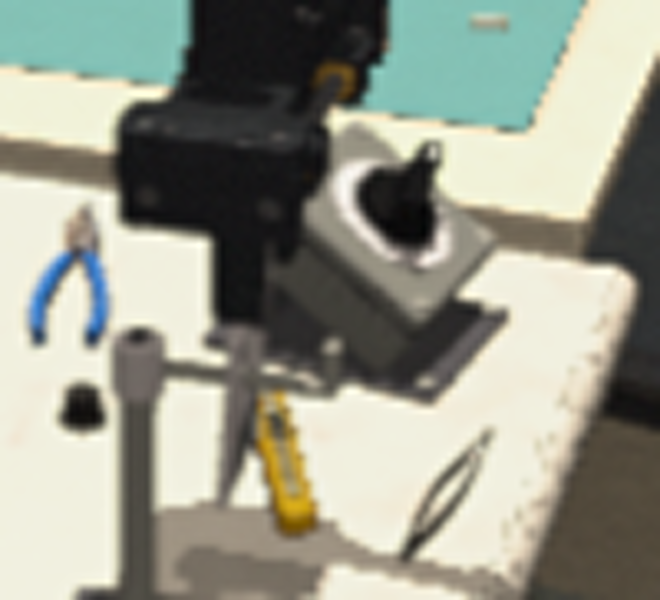

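Tag is threaded on the arm (arm goes through it at about (240,375) in the crop), hook tip beyond at (330,365), no contact force. Lower until contact.

Request:
step_arm:
  deltas:
    - [0,0,-0.7,0]
    - [0,0,-0.7,0]
    - [0,0,-0.4,0]
    - [0,0,-0.2,0]
    - [0,0,0,0]

```text
time: 21.02
tool_pos: [508.3, -20.5, 159.7]
tool_rot: [-0.0, 1.0, 0.031, -0.0]
wrist_force: [0.3, 0.8, -1.3]
grip_width: 0.517
finger_force: 25.0
```

Request:
step_arm:
  deltas:
    - [0,0,-0.15,0]
    - [0,0,-0.15,0]
    - [0,0,0,0]

```text
time: 21.4
tool_pos: [508.4, -20.5, 156.8]
tool_rot: [-0.0, 1.0, 0.031, -0.0]
wrist_force: [-0.2, -0.6, -1.3]
grip_width: 0.52
finger_force: 25.0
```

Request:
step_arm:
  deltas:
    - [0,0,-0.15,0]
    - [0,0,-0.15,0]
    - [0,0,0,0]

```text
time: 21.78
tool_pos: [508.8, -20.6, 154.9]
tool_rot: [0.0, 1.0, 0.031, 0.0]
wrist_force: [-1.9, 0.0, 4.9]
grip_width: 0.516
finger_force: 25.0
```

Request:
step_arm:
  deltas:
    - [0,0,0.05,0]
    - [0,0,0,0]
    - [0,0,0,0]
    - [0,0,0,0]
    - [0,0,0,0]
  gripper: 7.5

```text
time: 22.4
tool_pos: [508.4, -20.5, 154.3]
tool_rot: [-0.0, 1.0, 0.031, -0.0]
wrist_force: [-0.2, 0.0, -0.1]
grip_width: 0.849
finger_force: 0.0
```

Request:
step_arm:
  deltas:
    - [0,0,0.5,0]
    - [0,0,1.5,0]
    - [0,0,3,0]
    - [0,0,4,0]
    - [0,0,4,0]
    - [-1,6,0,0]
    - [-1,6,0,0]
    - [-1,6,0,0]
    - [0,6,0,0]
    - [0,3,0,0]
    - [0,0,0,0]
    - [0,0,0,0]

```text
time: 23.9
tool_pos: [478.5, 248.9, 285.0]
tool_rot: [0.0, 1.0, 0.031, 0.0]
wrist_force: [0.5, -0.8, -0.6]
grip_width: 0.849
finger_force: 0.0
```

```bash
python3 - <<'E'
from h import *
im,d=optics.get_image("top");im2,d2=optics.get_image("side")
for q in("tag_eye","hook_mid","hook_tip","tag_grip"):
    a=spotter.pinpoint("top",q);b=spotter.pinpoint("side",q)
    if a and b:print(q,tri(px(b[0]["position"]),px(a[0]["position"])))
cv2.imwrite("pics/c9.png",np.hstack([cv2.resize(im[185:275,250:340],(400,400),interpolation=2),cv2.resize(im2[160:250,250:340],(400,400),interpolation=2)]))
S=sensors.state();print(S["time"],S["tool_pos"],S["wrist_force"])
E
```

```text
tag_eye (array([508.2604218 , -20.02574475, 143.64675745]), np.float64(3.6100007479498784))
hook_mid (array([516.54144895, -15.35707499, 135.46346083]), np.float64(1.2664030171759328))
hook_tip (array([478.5473062 , -26.52161619, 140.46372052]), np.float64(2.483349953706245))
tag_grip (array([509.12485854, -18.555554  , 171.76769655]), np.float64(9.227937502654314))
24.4 [478.5103686  249.12883734 284.42650126] [ 0.02351756  0.59218504 -0.85497427]
```

View pics/c9.png

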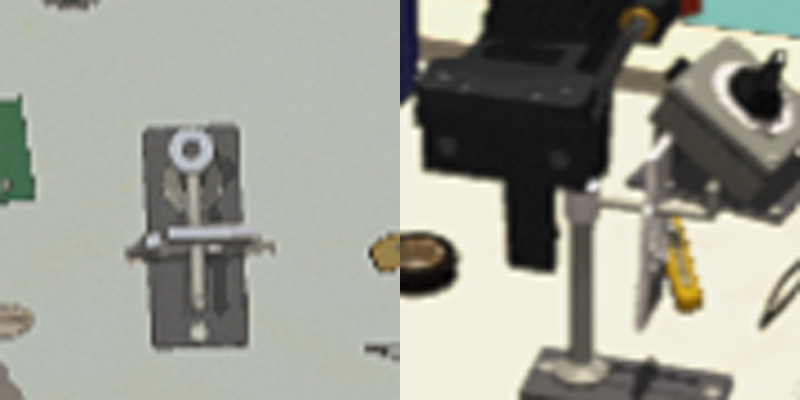

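The tag hangs upright on the arm ((200,235) left crop, (655,200) right crop), with the hook over the long foot and the handle still off. I'll let it settle, then hand in.

Request:
step_arm:
  deltas:
    - [0,0,0,0]
    - [0,0,0,0]
    - [0,0,0,0]
    - [0,0,0,0]
    - [0,0,0,0]
    - [0,0,0,0]
    - [0,0,0,0]
    - [0,0,0,0]
    - [0,0,0,0]
    - [0,0,0,0]
    - [0,0,0,0]
    - [0,0,0,0]

```text
time: 25.9
tool_pos: [478.4, 249.5, 284.4]
tool_rot: [-0.0, 1.0, 0.031, 0.0]
wrist_force: [-0.3, 0.7, 0.6]
grip_width: 0.852
finger_force: 0.0
```

Request:
step_arm:
  deltas:
    - [0,0,0,0]
    - [0,0,0,0]
    - [0,0,0,0]
    - [0,0,0,0]
    - [0,0,0,0]
    - [0,0,0,0]
    - [0,0,0,0]
    - [0,0,0,0]
    - [0,0,0,0]
    - [0,0,0,0]
    - [0,0,0,0]
    - [0,0,0,0]

```text
time: 27.4
tool_pos: [478.4, 249.5, 284.4]
tool_rot: [0.0, 1.0, 0.031, -0.0]
wrist_force: [0.4, -0.8, -0.0]
grip_width: 0.852
finger_force: 0.0
```

```bash
python3 - <<'E'
from h import *
a,_=optics.get_image("side");b=None
for i in range(4): b,_=optics.get_image("side")
c=np.s_[150:250,285:335];print(cv2.absdiff(a[c],b[c]).mean(),cv2.absdiff(a,b).mean())
print(job.job_done())
E
```

```text
0.589 0.6100240929705215
the job is handed in; nothing more can be done
None
```

I handed the job in at about 28 s: handle at its off stop (measured 1.29 of 1.3 rad), hook straight over the long foot, and the tag hanging still and released on its arm; the judge's verdict was not shown.

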